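# Hang the wide needle-file rack on its two hooks

### The job

Pick up the wide wooden file rack (the one with the long rail and red-handled files) by its top rail and hang it on the two blue hooks, one end of the rail in each hook. Lower it until both ends are down in their hooks before you let go, and leave it hanging level; the narrow rack with yellow handles stays where it is.

Things in the scene. Friction and masses are not known exactly. Their poses are not given: they have to be found in the camera images.
- wide_rack_rail (a point): Centre of the wide rack's top rail, 111 mm above the feet it stands on; loose, 0.25 to 0.5 kg. Pale wood rail 300 long (y) x 14 thick (x) x 18 mm high; grip across its thickness at the middle. Under it a board 150 wide, 12 thick, 90 mm high: 75 mm of rail free at each end. Red-handled files stand out 19 mm to +x, tops 28 mm below this point. Two feet 80 mm deep in x under the board. z up.
- narrow_rack_rail (a point): Centre of the top rail of the narrow rack, a bystander of the same build and height: rail only 170 mm long (along y), board 100 mm wide, four yellow-handled files. Too short for the hooks. It stands nearer to or farther from the robot than the wide rack.
- hook_left: Left (+y) blue hook, 10 mm bar, fixed on a wooden stand. Origin: mid-seat on its upper surface, 145 mm up; the seated rail's centre is 9 mm above. z up, y along the line through both hooks (230 mm apart), post 50 mm towards -x. Flat seat 22 mm in x, sides slope up 35 mm to a tip 37 mm out at +x: enter from above. Between the hooks only a base 129 mm below the seats and a brace 66 mm towards -x.
- hook_right: Right (-y) blue hook on the same stand, the same in all: origin in the middle of its seat on the upper surface, same axes, 230 mm from the left one.

How it is judged (in metres and radians):
On the way:
1. the wide rack, still held, has its rail down in both hooks (centre within 10 mm of seated height, level within 6 degrees) (contact force between the fingers and wide_rack above 0.5 N and z of wide_rack_rail in the frame of hook_left between 0 and 0.019 m and x of wide_rack_rail in the frame of hook_left between -0.02 and 0.02 m and y of wide_rack_rail in the frame of hook_left below -0.075 m and y of wide_rack_rail in the frame of hook_right above 0.075 m and angle between the y axis of wide_rack_rail and the y axis of hook_left, either way round below 0.17 rad and angle between wide_rack_rail's own y axis and vertical between 1.466 and 1.676 rad), for 0.2 s.
At the end, for the whole second after the job is handed in: The wide rack hangs at rest with its rail resting in both hooks, each carrying some of its weight: rail centre within 20 mm of the line between the seats and no more than 10 mm too high, rail within 10 degrees of that line, rail level within 6 degrees, rack upright within 14 degrees, released (contact force between wide_rack and hook_left above 0.2 N and contact force between wide_rack and hook_right above 0.2 N and z of wide_rack_rail in the frame of hook_left between 0 and 0.019 m and x of wide_rack_rail in the frame of hook_left between -0.02 and 0.02 m and angle between the y axis of wide_rack_rail and the y axis of hook_left, either way round below 0.17 rad and angle between wide_rack_rail's own z axis and vertical below 0.25 rad and linear speed of wide_rack below 0.03 m/s and angle between wide_rack_rail's own y axis and vertical between 1.466 and 1.676 rad); the robot touches nothing.
It fails at once if the narrow rack is moved more than 30 mm (distance of narrow_rack_rail from where it was at the start of the episode above 0.03 m).
It also fails if it takes over 40 s, if anything falls off the work surface, if the arm or the gripper's body presses on something with over 40 N, if the wrist force passes 120 N, or if a joint passes its speed limit or range.

### The arm

A 6-joint arm with a two-finger parallel gripper is mounted at the origin on the work surface. World frame = base frame: x ahead of the robot, y to its left, z up, the work surface at z = 0. Lengths are in m, angles in degrees, forces in N, time in s.
With the tool pointing down it reaches from about 0.4 to 0.825 m from the base axis. Payload 7 kg.
Tool frame: the origin (TCP) lies on the centre line of the jaws, within the pads' length; the fingertips stand 17 mm ahead of it and the grasp point (between the pads) lies 2 mm behind it; y points along the fingers, z is the direction in which the jaws open and shut, and the axes are right-handed (so a half turn about y gives the same grasp; the last joint's range is limited). The gripper opens to 88 mm and grips with 3 to 60 N. Pads are 19 mm wide; open, the fingers measure 130 mm over their backs; the gripper's body (78 mm by 193 mm) begins 47 mm behind the grasp point.
Start: joints at [86.35, 20.546, 0.682, 0, -70.136, -16.507], TCP at [0.233, 0.634, 0.244] pointing down, gripper open.
Joint ranges: [-176.03, 176.03], [-82.01, 121.73], [-58.28, 71.71], [-173.87, 95.51], [-174.79, -0.11], [-173.66, 173.66]. Speed limits (degrees/s): [136.94, 136.94, 172.46, 180, 180, 180].

### API

Orientations are given as [roll, pitch, yaw] about the fixed x, y, z axes, in that order (R = Rz(yaw) Ry(pitch) Rx(roll)).
In Python, from plant import r, capture, camera_info gives the robot as it stands. The module is installed in compiled form; this text tells all that it offers.
- The arm moves only by the tool apply_moves, never from a script. Its argument "deltas" is a list of rows, each an object of numbers: "tx", "ty", "tz": the shift along the tool's x, y, z in m; "turn": the turn about the tool's y in rad; "gripper": the finger opening in m, from 0 to 0.0876. A call has 1 to 5 rows; each row is the pose to reach, as a shift and turn from the pose commanded when the call began, along the tool's axes at that moment; what a row does not reach only later rows make up. A row lasts 1/10 s, in which the tool goes at most 50 mm and 8.59 degrees, less where a joint would pass 70% of its speed; a pose out of reach is approached as far as the arm can. A call with a gripper value outside its range is refused whole. The fingers move at their own pace and stop on an object; "newtons" is the grip in N (left out, the last holds). Time passes only in rows, so rows that repeat a pose let the fingers close. It gives the time, the measured TCP pose, the force and the opening at its end, in the units of the state.
- r.get_state(): the state, without advancing time (a new reading comes with each control period).
- capture(name): name is "side" or "top"; returns (picture, depth): 420x560x3 uint8, red, green, blue; 420x560 float32, m along the optical axis (not along the pixel's ray), 0 where there is no reading.
- camera_info(name): a dict with "K" (3x3 intrinsics, pixels), "k1" (the pictures are not rectified: a ray, as slopes to the right and down, at radius r is drawn at 1 + k1 r^2 times it, then the intrinsics apply), "eye" and "orientation" of the camera in the world. Camera axes: x right, y up, looking along -z (the intrinsics and any distortion apply to the point x, -y, -z); pixel columns grow to the right and rows downward; lengths in m; the calibration is good to about 2 mm. A picture is of the moment at which its call begins. camera_info takes no time and is no camera call.
- r.close_job(): hands the job in, once; it reports no verdict.
The state is a dict: "time_s": time; "joints": joint angles; "qd": joint speeds; "joint_torque": joint torques, N m; "tcp_pos": TCP position; "eef_rot": TCP orientation; "contact_force": force on the tool from outside, world axes, zero at the start; "moment": the same for the moment, N m; "gripper_width": finger opening in m.
Only numpy, scipy, OpenCV 4.12 (cv2) and the standard library are available. Lean on these libraries where they do the work, as an engineer would, in place of code of your own. Each camera call takes 0.05 s, during which the arm holds its last target.

## Working session

There is one attempt and no reset: what is moved stays moved. The work goes in short steps, Python scripts to look and compute and a tool call to move; the robot and the scene stay as the last step left them, time stands still between calls to the robot, and variables do not carry over. Pictures are saved under pics/ and viewed, and the job is handed in when it is done.

Besides the shell and the picture viewer there is one more tool, called after "Emit:" by a JSON object that holds its "api" and its "payload". apply_moves: Moves the arm, as the interface text tells. Its arguments: {"type":"object","properties":{"deltas":{"type":"array","items":{"type":"object","properties":{"tx":{"type":"number"},"ty":{"type":"number"},"tz":{"type":"number"},"turn":{"type":"number"},"gripper":{"type":"number"}}}},"newtons":{"type":"number"}},"required":["deltas"]}

```bash
mkdir -p pics
cat > h.py <<'E'
import numpy as np, cv2
from scipy.spatial.transform import Rotation as Rt
from plant import r, capture, camera_info
def cloud(name,depth,info=None):
    c=info or camera_info(name); K=np.array(c["K"])
    h,w=depth.shape
    uv=np.stack(np.meshgrid(np.arange(w),np.arange(h)),-1).reshape(-1,1,2).astype(np.float64)
    n=cv2.undistortPoints(uv,K,np.array([c["k1"],0,0,0,0.])).reshape(h,w,2)
    p=np.stack([n[...,0]*depth,-n[...,1]*depth,-depth],-1)
    o=np.array(c["orientation"])
    R=o if o.shape==(3,3) else (Rt.from_euler('xyz',o,degrees=True).as_matrix())
    P=p@R.T+np.array(c["eye"]); P[depth==0]=np.nan
    return P
E
python3 - <<'E'
from h import *
for n in("side","top"):
    i=camera_info(n);print(n,i)
    p,d=capture(n);cv2.imwrite(f"pics/{n}0.png",p[...,::-1]);np.savez(f"{n}0.npz",p=p,d=d)
print(r.get_state())
E
```

```text
side {'K': array([[401.5253099 ,   0.        , 282.13777917],
       [  0.        , 401.5253099 , 206.19095334],
       [  0.        ,   0.        ,   1.        ]]), 'k1': 0.025637660894152075, 'eye': array([0.35231485, 0.57883959, 0.6242766 ]), 'orientation': array([  53.96769324,    0.75858335, -162.67864071])}
top {'K': array([[500.79431334,   0.        , 277.09961888],
       [  0.        , 500.79431334, 208.12654813],
       [  0.        ,   0.        ,   1.        ]]), 'k1': -0.11309775316568893, 'eye': array([ 0.3523669 , -0.03743641,  1.16808695]), 'orientation': array([ 10.84274784,   0.31781202, -91.70481195])}
{'time_s': 0.1, 'joints': array([ 8.63522167e+01,  2.05872310e+01,  6.38144516e-01, -1.77655885e-02,
       -7.01385610e+01, -1.65072303e+01]), 'qd': array([-0.0246203 , -0.05827279,  0.06506791,  0.08426909,  0.00986235,
       -0.07889358]), 'joint_torque': array([-1.78356826e-03, -5.84162092e+01,  2.93750435e+01,  7.01554075e+00,
        1.01378281e-02, -5.53693224e-05]), 'tcp_pos': array([0.23245453, 0.6332456 , 0.24271075]), 'eef_rot': array([-8.99112192e+01,  8.89277922e-03,  1.59838945e+02]), 'contact_force': array([-1.09261891,  0.08261569, -0.05108342]), 'moment': array([-0.01320966,  0.05816346, -0.02070094]), 'gripper_width': 0.08760298533374403}
```

View pics/side0.png

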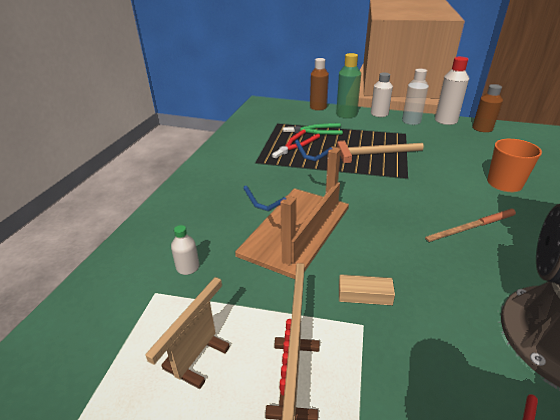

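View pics/top0.png

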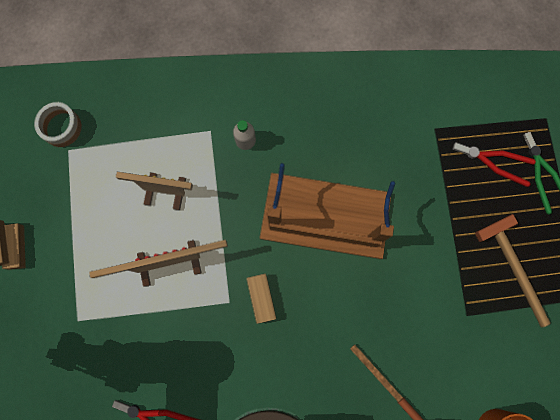

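The side view shows the wide rack (red handles) around col 296, rows 265–415, and the narrow one at cols 150–220. In the top view the wide rail runs (92,274)–(226,243), the narrow rail (116,176)–(190,186), and the blue hooks sit at cols ~280 and ~390, rows 165–228.

Run:
```python
from h import *
for n in("side","top"):
    z=np.load(n+"0.npz");P=cloud(n,z["d"]);p=z["p"].astype(int)
    print(n,"depth ok",(z["d"]>0).mean())
    hsv=cv2.cvtColor(z["p"],cv2.COLOR_RGB2HSV)
    blue=(hsv[...,0]>100)&(hsv[...,0]<125)&(hsv[...,1]>120)&(P[...,2]>0.12)&(P[...,2]<0.25)&(P[...,0]<0.85)&(P[...,1]>-0.5)
    k,l,s,c=cv2.connectedComponentsWithStats(blue.astype(np.uint8))
    for i in range(1,k):
        if s[i,4]>15:
            q=P[l==i];print(" blue",s[i],np.nanmin(q,0).round(4),np.nanmax(q,0).round(4),np.median(q,0).round(4))
            # bottom/seat profile: points sorted by x
            o=q[q[:,2]<0.155]; print("   seat pts",len(o),o.mean(0).round(4) if len(o) else '',o.min(0).round(4),o.max(0).round(4)) if len(o) else None
    # tops of rails
    m=(P[...,2]>0.108)&(P[...,2]<0.135)&(P[...,1]>0.05)&(P[...,1]<.7)&(P[...,0]<.85)
    k,l,s,c=cv2.connectedComponentsWithStats(m.astype(np.uint8))
    for i in range(1,k):
        if s[i,4]>60:
            q=P[l==i];ctr,(w,h),a=cv2.minAreaRect(q[:,:2].astype(np.float32)*1000)
            print(" rail",s[i],np.round(ctr,1),round(w,1),round(h,1),round(a,2),np.percentile(q[:,2],[5,50,95]).round(4))
```

```text
side depth ok 0.9960034013605442
 blue [295 140  34  21 145] [ 0.5061 -0.2745  0.1378] [ 0.5918 -0.2512  0.1796] [ 0.5558 -0.2649  0.1535]
   seat pts 79 [ 0.551  -0.2635  0.146 ] [ 0.5222 -0.2724  0.1378] [ 0.5772 -0.2563  0.1548]
 blue [244 186  42  25 205] [ 0.5419 -0.0487  0.1379] [ 0.6355 -0.0277  0.1813] [ 0.6016 -0.0397  0.1547]
   seat pts 103 [ 0.5954 -0.0383  0.1457] [ 0.5677 -0.0454  0.1379] [ 0.6185 -0.0298  0.1547]
 rail [ 282  263   23  157 1531] [454.4 208.4] 14.1 274.4 11.79 [0.1186 0.1204 0.122 ]
 rail [ 145  277   77   86 1229] [624.  232.3] 171.3 16.5 79.17 [0.1094 0.1197 0.1217]
top depth ok 0.9961947278911565
 blue [273 164  11  44 150] [ 0.5446 -0.0524  0.1376] [ 0.634  -0.0295  0.1804] [ 0.5973 -0.0429  0.1578]
   seat pts 67 [ 0.5956 -0.0423  0.1457] [ 0.5729 -0.0478  0.1376] [ 0.6191 -0.0361  0.1549]
 blue [384 181  11  46 184] [ 0.4983 -0.2782  0.1392] [ 0.5922 -0.2549  0.1809] [ 0.5543 -0.2677  0.1575]
   seat pts 85 [ 0.5513 -0.2669  0.1459] [ 0.5273 -0.2747  0.1392] [ 0.5735 -0.2598  0.155 ]
 rail [116 172  77  18 542] [624.5 230.7] 170.3 15.2 79.33 [0.1116 0.1182 0.1219]
 rail [ 89 240 139  38 992] [452.8 218.8] 15.8 300.2 11.76 [0.1128 0.1187 0.1219]
```

Run:
```python
from h import *
ya=np.deg2rad(-11.2)
X=np.array([np.cos(ya),np.sin(ya)]);Y=np.array([-X[1],X[0]]);C=np.array([.573,-.153])
for n in("side","top"):
    z=np.load(n+"0.npz");P=cloud(n,z["d"])
    hsv=cv2.cvtColor(z["p"],cv2.COLOR_RGB2HSV)
    S=np.stack([(P[...,:2]-C)@X,(P[...,:2]-C)@Y,P[...,2]],-1)
    blue=(hsv[...,0]>100)&(hsv[...,0]<125)&(hsv[...,1]>120)&(abs(S[...,0])<.1)&(abs(S[...,1])<.16)&(S[...,2]>.12)
    for sg in(1,-1):
        q=S[blue&(S[...,1]*sg>0)]*1000
        print(n,sg,"ymed",np.median(q[:,1]).round(1),"xmax",q[:,0].max().round(1))
        for a in range(-60,48,6):
            b=q[(q[:,0]>=a)&(q[:,0]<a+6)]
            if len(b):print("  x",a+3,"z %.1f y %.1f..%.1f"%(np.percentile(b[:,2],80),b[:,1].min(),b[:,1].max()),end=';')
        print()
    w=~blue&(abs(S[...,0])<.12)&(abs(S[...,1])<.15)&(S[...,2]>.03)
    q=S[w]*1000;print("stand non-blue",q.min(0).round(),q.max(0).round())
    b=q[abs(q[:,1])<80];print(" middle",b.min(0).round(),b.max(0).round())
# other tall things
z=np.load("top0.npz");P=cloud("top",z["d"]);m=(P[...,2]>.1)&(P[...,1]>-.35)&(P[...,1]<.6)&(P[...,0]>.2)&(P[...,0]<.9)
k,l,s,c=cv2.connectedComponentsWithStats(m.astype(np.uint8))
for i in range(1,k):
    if s[i,4]>15:print(s[i],np.nanmin(P[l==i],0).round(3),np.nanmax(P[l==i],0).round(3))
```

```text
side 1 ymed 117.2 xmax 41.0
  x -57 z 181.3 y 116.6..116.6;  x -51 z 179.8 y 111.9..115.9;  x -45 z 176.3 y 113.7..119.1;  x -39 z 168.4 y 112.4..120.1;  x -33 z 163.6 y 115.5..119.9;  x -27 z 158.3 y 114.5..119.8;  x -21 z 151.8 y 114.7..119.2;  x -15 z 146.7 y 114.5..120.0;  x -9 z 144.6 y 113.2..119.4;  x -3 z 143.9 y 111.8..119.1;  x 3 z 144.3 y 111.2..119.8;  x 9 z 144.2 y 111.6..119.4;  x 15 z 150.4 y 112.3..120.3;  x 21 z 161.1 y 111.9..120.6;  x 27 z 167.2 y 112.1..119.4;  x 33 z 176.9 y 113.2..120.2;  x 39 z 179.4 y 113.6..118.9;
side -1 ymed -112.5 xmax 42.1
  x -51 z 180.5 y -114.3..-112.8;  x -45 z 172.9 y -115.2..-109.1;  x -39 z 167.5 y -115.0..-109.7;  x -33 z 162.4 y -114.9..-109.5;  x -27 z 156.2 y -114.8..-110.8;  x -21 z 151.0 y -115.9..-109.8;  x -15 z 144.8 y -116.8..-110.4;  x -9 z 143.7 y -117.1..-109.9;  x -3 z 144.6 y -116.6..-111.0;  x 3 z 144.2 y -117.3..-108.8;  x 9 z 144.1 y -116.4..-109.9;  x 15 z 151.5 y -114.9..-109.9;  x 21 z 160.4 y -118.1..-109.0;  x 27 z 168.3 y -114.3..-110.6;  x 33 z 177.0 y -115.4..-110.1;  x 39 z 179.4 y -116.2..-113.4;  x 45 z
[... 931 characters left out ...]
z 144.5 y -120.1..-114.1;  x 3 z 144.2 y -119.3..-112.2;  x 9 z 146.3 y -119.8..-113.8;  x 15 z 149.8 y -119.2..-112.9;  x 21 z 158.4 y -120.4..-112.8;  x 27 z 168.4 y -120.9..-112.3;  x 33 z 176.2 y -119.9..-112.8;  x 39 z 179.4 y -119.9..-112.8;  x 45 z 174.1 y -118.0..-118.0;
stand non-blue [ -78. -130.   30.] [ 43. 125. 182.]
 middle [-78. -80.  30.] [-65.  80.  89.]
[237 120  11  11  91] [0.736 0.024 0.1  ] [0.759 0.046 0.114]
[268 163  17  61 428] [ 0.523 -0.054  0.1  ] [ 0.636 -0.017  0.182]
[116 172  77  18 577] [0.603 0.146 0.101] [0.646 0.315 0.125]
[373 181  22  59 468] [ 0.48  -0.279  0.1  ] [ 0.592 -0.241  0.181]
[  89  240  139   38 1035] [0.417 0.071 0.101] [0.488 0.367 0.127]
```

Emit:
{"api": "apply_moves", "payload": {"deltas": [{"tx":-0.034,"tz":0.031,"turn":0.102},{"tx":-0.068,"tz":0.062,"turn":0.204},{"tx":-0.102,"tz":0.093,"turn":0.306},{"tx":-0.136,"tz":0.124,"turn":0.408},{"tx":-0.17,"tz":0.155,"turn":0.51,"gripper":0.06}]}}

```text
invalid input at $.deltas[0]: expected keys tx, ty, tz, turn, gripper
```

```bash
cat >> h.py <<'E'
def togo(tx,ty,tz,jaw):
    s=r.get_state();R=Rt.from_euler('xyz',s["eef_rot"],degrees=True).as_matrix()
    d=R.T@(np.array([tx,ty,tz])-s["tcp_pos"])
    a=np.rad2deg(np.arctan2(R[1,2],R[0,2]));t=-((jaw-a+180)%360-180)
    print("t",s["time_s"],"tcp",s["tcp_pos"].round(4),"rot",np.round(s["eef_rot"],2),"F",s["contact_force"].round(1),"M",s["moment"].round(2),"w",round(s["gripper_width"],4))
    print("to go tx,ty,tz",d.round(4),"turn",np.deg2rad(t).round(4))
E
python3 -c "
from h import *
togo(.4527,.2200,.244,191.76)"
```

```text
t 0.1 tcp [0.2325 0.6332 0.2427] rot [-8.9910e+01  1.0000e-02  1.5984e+02] F [-1.1  0.1 -0.1] M [-0.01  0.06 -0.02] w 0.0876
to go tx,ty,tz [-0.3492 -0.0008  0.312 ] turn 1.0137
```

Emit:
{"api": "apply_moves", "payload": {"deltas": [{"tx":-0.034,"ty":0,"tz":0.031,"turn":0.102,"gripper":0.07},{"tx":-0.068,"ty":0,"tz":0.062,"turn":0.204,"gripper":0.07},{"tx":-0.102,"ty":0,"tz":0.093,"turn":0.306,"gripper":0.07},{"tx":-0.136,"ty":0,"tz":0.124,"turn":0.408,"gripper":0.07},{"tx":-0.17,"ty":0,"tz":0.155,"turn":0.51,"gripper":0.07}]}}

```text
time_s: 0.6
tcp_pos: [0.3391, 0.4277, 0.2433]
eef_rot: [-90.0, 0.0, 130.4]
contact_force: [1.3, 0.8, -0.3]
gripper_width: 0.0701
```

```bash
python3 -c "
from h import *
togo(.4527,.2200,.244,191.76)"
```

```text
t 0.6 tcp [0.3391 0.4277 0.2433] rot [-8.997e+01  1.000e-02  1.304e+02] F [ 1.3  0.8 -0.3] M [ 0.02 -0.12 -0.  ] w 0.0701
to go tx,ty,tz [-0.2317 -0.0006  0.0481] turn 0.4999
```

Emit:
{"api": "apply_moves", "payload": {"deltas": [{"tx":-0.048,"ty":0,"tz":0.01,"turn":0.105,"gripper":0.07},{"tx":-0.096,"ty":0,"tz":0.02,"turn":0.21,"gripper":0.07},{"tx":-0.144,"ty":0,"tz":0.03,"turn":0.315,"gripper":0.07},{"tx":-0.19,"ty":0,"tz":0.04,"turn":0.42,"gripper":0.07},{"tx":-0.231,"ty":0,"tz":0.048,"turn":0.5,"gripper":0.07}]}}

```text
time_s: 1.1
tcp_pos: [0.4531, 0.2208, 0.2436]
eef_rot: [-90.0, -0.0, 101.7]
contact_force: [1.3, 0.5, -0.4]
gripper_width: 0.0699
```

Emit:
{"api": "apply_moves", "payload": {"deltas": [{"tx":0,"ty":0,"tz":0,"turn":0,"gripper":0.07},{"tx":0,"ty":0,"tz":0,"turn":0,"gripper":0.07},{"tx":0,"ty":0,"tz":0,"turn":0,"gripper":0.07}]}}

```text
time_s: 1.4
tcp_pos: [0.4525, 0.2234, 0.2434]
eef_rot: [-90.0, -0.0, 102.0]
contact_force: [0.0, -0.5, 0.1]
gripper_width: 0.0701
```

```bash
python3 -c "
from h import *
togo(.4527,.2200,.109,191.76)
p,d=capture('side');cv2.imwrite('pics/side1.png',p[...,::-1])"
```

```text
t 1.4 tcp [0.4525 0.2234 0.2434] rot [-89.98  -0.   102.02] F [ 0.  -0.5  0.1] M [ 0.08 -0.02 -0.01] w 0.0701
to go tx,ty,tz [-0.0033  0.1344  0.0005] turn 0.0045
```

View pics/side1.png

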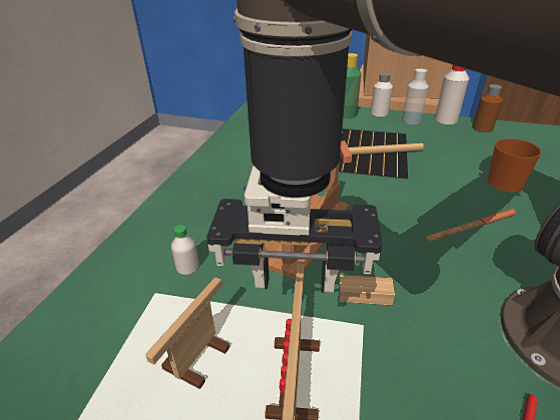

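The gripper straddles the rail (fingers at about cols 260 and 332, rail at col 298). I'll descend now.

Emit:
{"api": "apply_moves", "payload": {"deltas": [{"tx":-0.003,"ty":0.04,"tz":0,"turn":0.004,"gripper":0.07},{"tx":-0.003,"ty":0.08,"tz":0,"turn":0.004,"gripper":0.07},{"tx":-0.003,"ty":0.11,"tz":0,"turn":0.004,"gripper":0.07},{"tx":-0.003,"ty":0.127,"tz":0,"turn":0.004,"gripper":0.07},{"tx":-0.003,"ty":0.134,"tz":0,"turn":0.004,"gripper":0.07}]}}

```text
time_s: 1.95
tcp_pos: [0.4521, 0.2204, 0.1076]
eef_rot: [-89.8, 0.1, 101.9]
contact_force: [-0.4, 0.4, -0.5]
gripper_width: 0.07
```

Emit:
{"api": "apply_moves", "payload": {"deltas": [{"tx":0,"ty":0,"tz":0,"turn":0,"gripper":0.07},{"tx":0,"ty":0,"tz":0,"turn":0,"gripper":0.07}]}}

```text
time_s: 2.15
tcp_pos: [0.4537, 0.221, 0.1105]
eef_rot: [-90.1, -0.0, 101.8]
contact_force: [0.1, 0.4, 0.2]
gripper_width: 0.0699
```

```bash
python3 -c "
from h import *
togo(.4527,.2200,.109,191.76)
p,d=capture('side');cv2.imwrite('pics/side2.png',p[...,::-1])"
```

```text
t 2.15 tcp [0.4537 0.221  0.1105] rot [-9.0070e+01 -3.0000e-02  1.0182e+02] F [0.1 0.4 0.2] M [0.06 0.01 0.  ] w 0.0699
to go tx,ty,tz [-0.0008  0.0015  0.0012] turn 0.0011
```

View pics/side2.png

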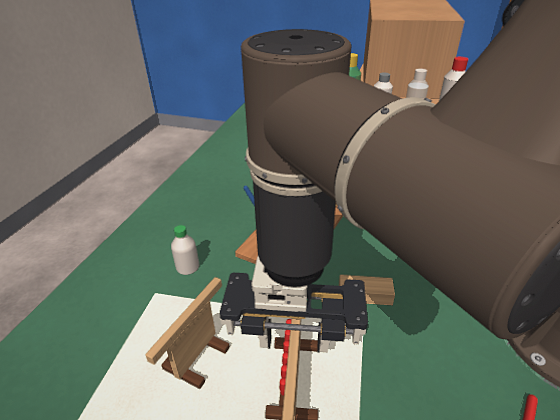

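The fingers straddle the rail's middle (col ~290, row ~330). I'll close.

Emit:
{"api": "apply_moves", "payload": {"deltas": [{"tx":0,"ty":0,"tz":0,"turn":0,"gripper":0.03},{"tx":0,"ty":0,"tz":0,"turn":0,"gripper":0.02},{"tx":0,"ty":0,"tz":0,"turn":0,"gripper":0.0},{"tx":0,"ty":0,"tz":0,"turn":0,"gripper":0.0},{"tx":0,"ty":0,"tz":0,"turn":0,"gripper":0.0}], "newtons": 45}}

```text
time_s: 2.7
tcp_pos: [0.4534, 0.22, 0.1097]
eef_rot: [-90.0, -0.0, 101.7]
contact_force: [-0.1, -0.9, -0.2]
gripper_width: 0.0356
```

Emit:
{"api": "apply_moves", "payload": {"deltas": [{"tx":0,"ty":0,"tz":0,"turn":0,"gripper":0.0},{"tx":0,"ty":0,"tz":0,"turn":0,"gripper":0.0},{"tx":0,"ty":0,"tz":0,"turn":0,"gripper":0.0}]}}

```text
time_s: 3.0
tcp_pos: [0.4533, 0.22, 0.1095]
eef_rot: [-90.0, 0.0, 101.7]
contact_force: [-1.0, 0.5, 0.3]
gripper_width: 0.0138
```

Width is 13.8 mm, so the rail is held. I'll lift slowly at first.

Emit:
{"api": "apply_moves", "payload": {"deltas": [{"tx":0,"ty":0,"tz":0,"turn":0,"gripper":0.0},{"tx":0,"ty":-0.008,"tz":0,"turn":0,"gripper":0.0},{"tx":0,"ty":-0.02,"tz":0,"turn":0,"gripper":0.0},{"tx":0,"ty":-0.04,"tz":0,"turn":0,"gripper":0.0},{"tx":0,"ty":-0.06,"tz":0,"turn":0,"gripper":0.0}]}}

```text
time_s: 3.5
tcp_pos: [0.4533, 0.2199, 0.1709]
eef_rot: [-90.0, 0.0, 101.7]
contact_force: [-0.2, 0.7, -3.3]
gripper_width: 0.0137
```

Emit:
{"api": "apply_moves", "payload": {"deltas": [{"tx":0,"ty":-0.03,"tz":0,"turn":0,"gripper":0.0},{"tx":0,"ty":-0.06,"tz":0,"turn":0,"gripper":0.0},{"tx":0,"ty":-0.09,"tz":0,"turn":0,"gripper":0.0},{"tx":0,"ty":-0.12,"tz":0,"turn":0,"gripper":0.0},{"tx":0,"ty":-0.15,"tz":0,"turn":0,"gripper":0.0}]}}

```text
time_s: 4.0
tcp_pos: [0.4529, 0.2196, 0.3219]
eef_rot: [-90.0, -0.0, 101.7]
contact_force: [0.1, 0.8, -3.1]
gripper_width: 0.0135
```

Emit:
{"api": "apply_moves", "payload": {"deltas": [{"tx":0,"ty":0,"tz":0,"turn":0,"gripper":0.0},{"tx":0,"ty":0,"tz":0,"turn":0,"gripper":0.0},{"tx":0,"ty":0,"tz":0,"turn":0,"gripper":0.0}]}}

```text
time_s: 4.3
tcp_pos: [0.4527, 0.2196, 0.3187]
eef_rot: [-89.9, 0.0, 101.7]
contact_force: [0.3, -0.6, -4.0]
gripper_width: 0.0137
```

```bash
python3 -c "
from h import *
togo(.5735,-.153,.32,168.8)
for n in('side','top'):
  p,d=capture(n);cv2.imwrite('pics/%s3.png'%n,p[...,::-1]);np.savez(n+'3.npz',p=p,d=d)"
```

```text
t 4.3 tcp [0.4527 0.2196 0.3187] rot [-8.9910e+01  2.0000e-02  1.0174e+02] F [ 0.3 -0.6 -4. ] M [0.04 0.05 0.04] w 0.0137
to go tx,ty,tz [-0.3894 -0.0012 -0.0425] turn 0.4003
```

View pics/side3.png

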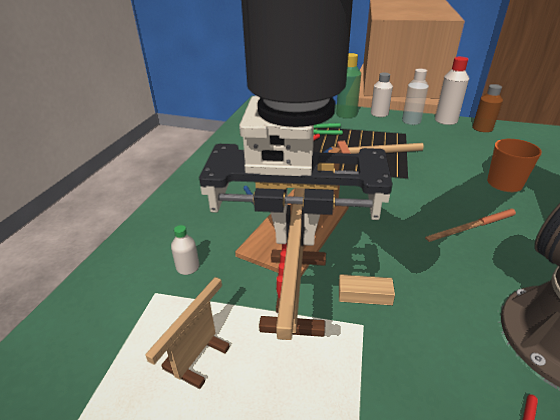

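View pics/top3.png

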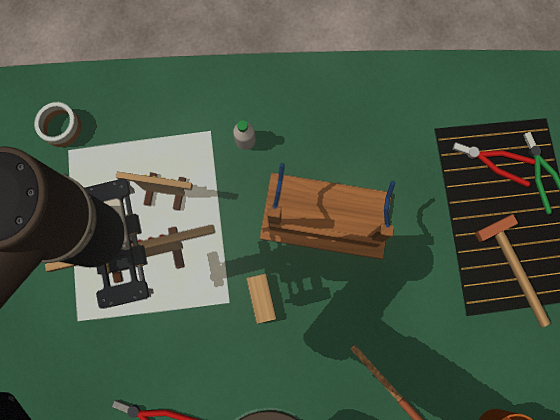

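The rack is held off the table (side: rail from about (290,335) up to the gripper; top: free end at (214,230)), and the narrow rack hasn't moved. Next I measure the rail's pose in the grip.

```bash
cat >> h.py <<'E'
def railfit(tag,c,yaw,zr,cams=('side','top')):
    a=np.deg2rad(yaw);X=np.array([np.cos(a),np.sin(a)]);Y=np.array([-X[1],X[0]])
    for n in cams:
        z=np.load(n+tag+'.npz');P=cloud(n,z['d'])
        hsv=cv2.cvtColor(z['p'],cv2.COLOR_RGB2HSV)
        S=np.stack([(P[...,:2]-c)@X,(P[...,:2]-c)@Y,P[...,2]-zr],-1)*1000
        wood=(hsv[...,0]>8)&(hsv[...,0]<25)&(hsv[...,1]>60)
        m=wood&(abs(S[...,0])<20)&(abs(S[...,1])<170)&(abs(S[...,1])>22)&(abs(S[...,2]-9)<(6+.06*abs(S[...,1])))
        q=S[m]
        # rail top face only: top envelope
        print(n,len(q),'y range',q[:,1].min().round(1),q[:,1].max().round(1))
        for b in range(-160,160,20):
            w=q[(q[:,1]>=b)&(q[:,1]<b+20)]
            if len(w)>8:
                t=np.percentile(w[:,2],85);u=w[w[:,2]>t-3]
                print('  y',b+10,'ztop %.1f'%t,'x %.1f (%.1f..%.1f)'%(np.median(u[:,0]),u[:,0].min(),u[:,0].max()),len(w))
E
python3 -c "
from h import *
railfit('3',np.array([.4527,.2196]),11.74,.3207)"
```

```text
side 1676 y range -74.4 151.4
  y -70 ztop 9.3 x -0.7 (-7.5..5.9) 58
  y -50 ztop 9.2 x -0.6 (-6.6..5.3) 28
  y -30 ztop 9.2 x -0.1 (-6.5..5.9) 70
  y 30 ztop 9.4 x -1.1 (-8.0..6.0) 135
  y 50 ztop 9.3 x -1.2 (-8.1..6.0) 169
  y 70 ztop 9.3 x -1.2 (-8.0..6.0) 188
  y 90 ztop 9.4 x -1.2 (-8.0..6.0) 214
  y 110 ztop 9.6 x -1.2 (-8.0..5.8) 233
  y 130 ztop 9.5 x -1.1 (-8.0..6.0) 274
  y 150 ztop 9.3 x -1.2 (-8.0..5.8) 307
top 772 y range -150.7 148.8
  y -150 ztop 8.9 x -1.2 (-7.7..5.1) 52
  y -130 ztop 8.8 x -1.5 (-8.2..5.7) 95
  y -110 ztop 8.9 x -1.2 (-8.3..5.8) 99
  y -90 ztop 8.8 x -0.5 (-6.0..6.9) 91
  y -70 ztop 8.7 x 0.4 (-7.0..7.4) 96
  y -50 ztop 8.8 x -0.1 (-6.8..6.6) 93
  y -30 ztop 8.8 x 0.6 (-6.9..6.4) 63
  y 110 ztop 8.7 x -3.3 (-7.1..2.2) 52
  y 130 ztop 8.5 x -0.6 (-6.7..5.0) 91
  y 150 ztop 8.5 x 0.0 (-6.4..6.3) 38
```

The grip is centred (ends at −150.7/+151 mm) and level. I'll carry it to above the hooks, gently.

Emit:
{"api": "apply_moves", "payload": {"deltas": [{"tx":-0.01,"ty":-0.004,"tz":-0.001,"turn":0.01,"gripper":0.0},{"tx":-0.03,"ty":-0.008,"tz":-0.003,"turn":0.03,"gripper":0.0},{"tx":-0.055,"ty":-0.012,"tz":-0.006,"turn":0.055,"gripper":0.0},{"tx":-0.08,"ty":-0.015,"tz":-0.009,"turn":0.08,"gripper":0.0},{"tx":-0.105,"ty":-0.015,"tz":-0.012,"turn":0.105,"gripper":0.0}]}}

```text
time_s: 4.9
tcp_pos: [0.4868, 0.1183, 0.3348]
eef_rot: [-90.0, 0.0, 95.7]
contact_force: [1.6, -0.5, -2.1]
gripper_width: 0.0136
```

```bash
python3 -c "
from h import *
togo(.574,-.153,.335,168.8)"
```

```text
t 4.9 tcp [0.4868 0.1183 0.3348] rot [-9.000e+01  2.000e-02  9.567e+01] F [ 1.6 -0.5 -2.1] M [ 0.12 -0.1   0.05] w 0.0136
to go tx,ty,tz [-2.786e-01 -1.000e-04 -6.000e-02] turn 0.2944
```

Emit:
{"api": "apply_moves", "payload": {"deltas": [{"tx":-0.027,"ty":0,"tz":-0.006,"turn":0.03,"gripper":0.0},{"tx":-0.055,"ty":0,"tz":-0.012,"turn":0.06,"gripper":0.0},{"tx":-0.083,"ty":0,"tz":-0.018,"turn":0.09,"gripper":0.0},{"tx":-0.111,"ty":0,"tz":-0.024,"turn":0.12,"gripper":0.0},{"tx":-0.139,"ty":0,"tz":-0.03,"turn":0.147,"gripper":0.0}]}}

```text
time_s: 5.4
tcp_pos: [0.5302, -0.0174, 0.3343]
eef_rot: [-89.9, 0.0, 87.2]
contact_force: [0.9, -0.3, -2.0]
gripper_width: 0.0136
```

```bash
python3 -c "
from h import *
togo(.574,-.153,.335,168.8)"
```

```text
t 5.4 tcp [ 0.5302 -0.0174  0.3343] rot [-8.995e+01  3.000e-02  8.721e+01] F [ 0.9 -0.3 -2. ] M [ 0.14 -0.17  0.03] w 0.0136
to go tx,ty,tz [-0.1333 -0.0007 -0.0503] turn 0.1468
```

Emit:
{"api": "apply_moves", "payload": {"deltas": [{"tx":-0.027,"ty":0,"tz":-0.01,"turn":0.03,"gripper":0.0},{"tx":-0.055,"ty":0,"tz":-0.02,"turn":0.06,"gripper":0.0},{"tx":-0.083,"ty":0,"tz":-0.03,"turn":0.09,"gripper":0.0},{"tx":-0.111,"ty":0,"tz":-0.04,"turn":0.12,"gripper":0.0},{"tx":-0.133,"ty":0,"tz":-0.05,"turn":0.147,"gripper":0.0}]}}

```text
time_s: 5.9
tcp_pos: [0.5737, -0.153, 0.334]
eef_rot: [-89.9, 0.0, 78.8]
contact_force: [0.3, 0.0, -2.9]
gripper_width: 0.0135
```

Emit:
{"api": "apply_moves", "payload": {"deltas": [{"tx":0,"ty":0,"tz":0,"turn":0,"gripper":0.0},{"tx":0,"ty":0,"tz":0,"turn":0,"gripper":0.0},{"tx":0,"ty":0,"tz":0,"turn":0,"gripper":0.0}]}}

```text
time_s: 6.2
tcp_pos: [0.5736, -0.1507, 0.3343]
eef_rot: [-90.0, 0.0, 78.9]
contact_force: [0.1, 0.4, -3.2]
gripper_width: 0.0137
```

```bash
python3 -c "
from h import *
togo(.574,-.153,.24,168.8)
for n in('side','top'):
  p,d=capture(n);cv2.imwrite('pics/%s4.png'%n,p[...,::-1]);np.savez(n+'4.npz',p=p,d=d)
s=r.get_state()
railfit('4',s['tcp_pos'][:2],-11.2,s['tcp_pos'][2]+.002)"
```

```text
t 6.2 tcp [ 0.5736 -0.1507  0.3343] rot [-89.96   0.    78.9 ] F [ 0.1  0.4 -3.2] M [ 0.09 -0.06 -0.02] w 0.0137
to go tx,ty,tz [-0.0022  0.0943 -0.0009] turn 0.0017
side 564 y range -145.7 151.8
  y -110 ztop 8.5 x -5.6 (-7.9..2.7) 28
  y -90 ztop 9.0 x -3.5 (-8.4..2.7) 38
  y -70 ztop 9.3 x -6.7 (-9.4..0.9) 27
  y -50 ztop 8.4 x -7.5 (-8.5..-5.3) 12
  y 30 ztop 9.5 x -4.0 (-8.6..4.3) 45
  y 50 ztop 8.9 x -3.4 (-9.0..3.8) 57
  y 70 ztop 7.8 x -3.1 (-9.5..3.8) 50
  y 90 ztop 8.2 x -4.0 (-10.0..4.6) 65
  y 110 ztop 8.0 x -4.2 (-9.3..4.2) 68
  y 130 ztop 8.1 x -4.3 (-9.5..3.5) 78
  y 150 ztop 7.8 x -4.0 (-9.8..2.9) 88
top 1142 y range -150.9 148.2
  y -150 ztop 8.4 x -1.0 (-7.7..6.1) 55
  y -130 ztop 8.8 x -0.5 (-8.0..6.3) 111
  y -110 ztop 8.4 x -1.2 (-7.4..6.1) 104
  y -90 ztop 8.5 x -0.8 (-8.6..6.1) 108
  y -70 ztop 8.8 x -1.5 (-8.0..5.1) 103
  y -50 ztop 8.7 x -1.4 (-7.5..5.9) 65
  y 30 ztop 8.1 x -1.7 (-7.1..5.8) 22
  y 50 ztop 8.9 x -1.3 (-8.2..5.6) 105
  y 70 ztop 8.3 x -1.7 (-8.6..5.5) 104
  y 90 ztop 8.4 x -2.0 (-8.7..5.5) 107
  y 110 ztop 8.5 x -1.3 (-8.3..5.1) 108
  y 130 ztop 8.1 x -1.7 (-8.5..5.9) 107
  y 150 ztop 7.9 x -1.5 (-8.4..5.1) 43
```

View pics/side4.png

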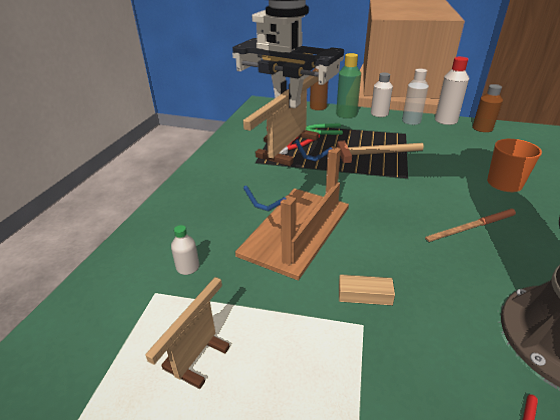

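View pics/top4.png

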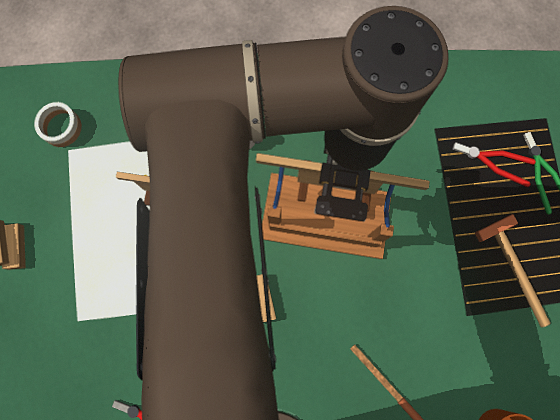

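The rack is over the hooks. In the side view the rail runs (248,125)–(300,95); in the top view it spans (257,157)–(428,184), past both hooks, level to about 0.3°. I'll descend, checking force.

Emit:
{"api": "apply_moves", "payload": {"deltas": [{"tx":-0.002,"ty":0.015,"tz":-0.003,"turn":0,"gripper":0.0},{"tx":-0.002,"ty":0.04,"tz":-0.003,"turn":0,"gripper":0.0},{"tx":-0.002,"ty":0.07,"tz":-0.003,"turn":0,"gripper":0.0},{"tx":-0.002,"ty":0.1,"tz":-0.003,"turn":0,"gripper":0.0},{"tx":-0.002,"ty":0.12,"tz":-0.003,"turn":0,"gripper":0.0}]}}

```text
time_s: 6.8
tcp_pos: [0.5755, -0.1525, 0.2127]
eef_rot: [-89.9, -0.0, 78.9]
contact_force: [0.8, 0.1, -3.5]
gripper_width: 0.0137
```

Emit:
{"api": "apply_moves", "payload": {"deltas": [{"tx":0,"ty":0.005,"tz":0,"turn":0,"gripper":0.0},{"tx":0,"ty":0.01,"tz":0,"turn":0,"gripper":0.0}]}}

```text
time_s: 7.0
tcp_pos: [0.5768, -0.153, 0.205]
eef_rot: [-90.0, 0.0, 79.0]
contact_force: [-0.7, -0.9, -2.4]
gripper_width: 0.0137
```

```bash
python3 -c "
from h import *
togo(.574,-.153,.152,168.8)
for n in('side','top'):
  p,d=capture(n);cv2.imwrite('pics/%s5.png'%n,p[...,::-1]);np.savez(n+'5.npz',p=p,d=d)
s=r.get_state()
railfit('5',np.array([.573,-.153]),-11.2,s['tcp_pos'][2]+.002)"
```

```text
t 7.0 tcp [ 0.5768 -0.153   0.205 ] rot [-9.003e+01  2.000e-02  7.895e+01] F [-0.7 -0.9 -2.4] M [ 0.13 -0.08  0.03] w 0.0137
to go tx,ty,tz [-0.0005  0.053   0.0028] turn 0.0026
side 422 y range -110.9 152.1
  y -90 ztop 7.5 x -4.4 (-5.5..-2.8) 11
  y 30 ztop 8.7 x -0.0 (-5.4..8.0) 37
  y 50 ztop 8.5 x 0.1 (-5.8..7.1) 49
  y 70 ztop 8.4 x 0.6 (-5.1..8.6) 52
  y 90 ztop 8.3 x -0.7 (-5.7..7.6) 55
  y 110 ztop 8.7 x 0.5 (-5.8..7.6) 65
  y 130 ztop 8.4 x 0.2 (-5.5..9.0) 72
  y 150 ztop 8.1 x 0.6 (-5.4..8.0) 73
top 851 y range -148.2 148.7
  y -150 ztop 9.2 x 1.4 (-3.9..8.6) 36
  y -130 ztop 8.2 x 3.1 (-4.3..9.7) 80
  y -110 ztop 8.1 x 2.7 (-3.9..9.3) 80
  y -90 ztop 8.4 x 1.9 (-4.4..9.4) 83
  y -70 ztop 8.4 x 2.7 (-4.3..9.6) 79
  y -50 ztop 8.6 x 3.4 (-4.9..9.2) 55
  y 30 ztop 9.4 x 3.9 (0.5..8.5) 15
  y 50 ztop 8.3 x 1.4 (-4.4..7.9) 76
  y 70 ztop 8.7 x 2.2 (-5.4..9.0) 78
  y 90 ztop 7.9 x 1.2 (-5.3..8.9) 77
  y 110 ztop 8.5 x 1.4 (-4.5..8.6) 81
  y 130 ztop 8.3 x 2.0 (-4.2..8.9) 80
  y 150 ztop 8.3 x 1.6 (-5.1..7.2) 31
```

View pics/side5.png

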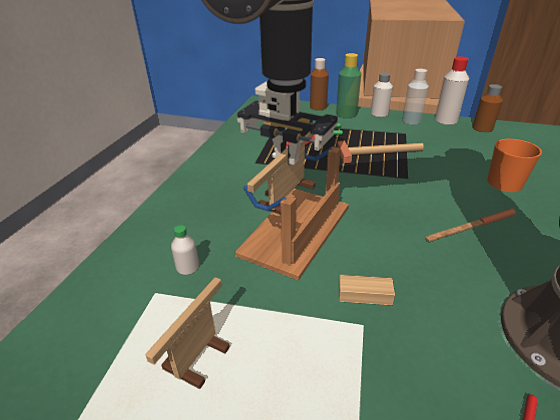

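Both ends are above the hooks, and the rail is about 1 mm from seat centre in x. I'll lower it further.

Emit:
{"api": "apply_moves", "payload": {"deltas": [{"tx":0,"ty":0.012,"tz":0.001,"turn":0.002,"gripper":0.0},{"tx":0,"ty":0.024,"tz":0.001,"turn":0.002,"gripper":0.0},{"tx":0,"ty":0.034,"tz":0.001,"turn":0.002,"gripper":0.0},{"tx":0,"ty":0.042,"tz":0.001,"turn":0.002,"gripper":0.0},{"tx":0,"ty":0.046,"tz":0.001,"turn":0.002,"gripper":0.0}]}}

```text
time_s: 7.6
tcp_pos: [0.575, -0.1532, 0.1572]
eef_rot: [-89.9, 0.0, 78.8]
contact_force: [-0.1, 0.2, -2.5]
gripper_width: 0.0139
```

Emit:
{"api": "apply_moves", "payload": {"deltas": [{"tx":0,"ty":0.001,"tz":0,"turn":0,"gripper":0.0},{"tx":0,"ty":0.002,"tz":0,"turn":0,"gripper":0.0},{"tx":0,"ty":0.003,"tz":0,"turn":0,"gripper":0.0},{"tx":0,"ty":0.004,"tz":0,"turn":0,"gripper":0.0},{"tx":0,"ty":0.004,"tz":0,"turn":0,"gripper":0.0}]}}

```text
time_s: 8.1
tcp_pos: [0.5755, -0.1532, 0.1547]
eef_rot: [-90.0, -0.0, 78.8]
contact_force: [0.6, -0.6, -2.3]
gripper_width: 0.0139
```

```bash
python3 -c "
from h import *
togo(.574,-.153,.152,168.8)"
```

```text
t 8.1 tcp [ 0.5755 -0.1532  0.1547] rot [-90.01  -0.    78.77] F [ 0.6 -0.6 -2.3] M [ 0.1  -0.1   0.03] w 0.0139
to go tx,ty,tz [-0.0001  0.0027  0.0015] turn -0.0006
```

Emit:
{"api": "apply_moves", "payload": {"deltas": [{"tx":0,"ty":0.001,"tz":0,"turn":0,"gripper":0.0},{"tx":0,"ty":0.0015,"tz":0,"turn":0,"gripper":0.0},{"tx":0,"ty":0.002,"tz":0,"turn":0,"gripper":0.0},{"tx":0,"ty":0.002,"tz":0,"turn":0,"gripper":0.0}]}}

```text
time_s: 8.5
tcp_pos: [0.5755, -0.1532, 0.1526]
eef_rot: [-90.0, 0.0, 78.8]
contact_force: [0.1, -1.2, -3.5]
gripper_width: 0.0136
```

Emit:
{"api": "apply_moves", "payload": {"deltas": [{"tx":0,"ty":0.0005,"tz":0,"turn":0,"gripper":0.0},{"tx":0,"ty":0.001,"tz":0,"turn":0,"gripper":0.0},{"tx":0,"ty":0.001,"tz":0,"turn":0,"gripper":0.0}]}}

```text
time_s: 8.8
tcp_pos: [0.5756, -0.1532, 0.1524]
eef_rot: [-90.0, 0.0, 78.8]
contact_force: [-2.7, 1.0, 5.3]
gripper_width: 0.0137
```

Fz went from −3 to +5 N, so the rail is seated. I'll check with a look before opening.

```bash
python3 -c "
from h import *
for n in('side','top'):
  p,d=capture(n);cv2.imwrite('pics/%s6.png'%n,p[...,::-1]);np.savez(n+'6.npz',p=p,d=d)
togo(.574,-.153,.152,168.8)
railfit('6',np.array([.573,-.153]),-11.2,.154)
p=cv2.imread('pics/side6.png');cv2.imwrite('pics/side6z.png',cv2.resize(p[90:290,200:380],None,fx=3,fy=3,interpolation=cv2.INTER_CUBIC))"
```

```text
t 8.9 tcp [ 0.5756 -0.1532  0.1524] rot [-90.04   0.    78.78] F [-3.9  1.4  5.3] M [0.69 1.19 0.02] w 0.014
to go tx,ty,tz [-0.0001  0.0004  0.0016] turn -0.0003
side 412 y range -145.2 152.2
  y 30 ztop 8.8 x -0.4 (-6.3..5.5) 36
  y 50 ztop 9.4 x -0.4 (-7.0..7.8) 47
  y 70 ztop 9.3 x 0.2 (-6.3..7.6) 52
  y 90 ztop 8.8 x -0.5 (-7.0..7.5) 59
  y 110 ztop 8.9 x -0.2 (-7.0..6.8) 65
  y 130 ztop 9.2 x 0.2 (-6.9..7.9) 70
  y 150 ztop 9.0 x -1.5 (-5.7..6.6) 67
top 751 y range -150.0 147.4
  y -150 ztop 8.9 x 1.5 (-5.6..7.7) 38
  y -130 ztop 9.1 x 0.1 (-6.3..7.9) 72
  y -110 ztop 9.0 x 0.4 (-6.1..7.9) 73
  y -90 ztop 9.3 x 0.1 (-5.2..7.7) 73
  y -70 ztop 9.7 x 0.6 (-5.7..7.6) 73
  y -50 ztop 9.0 x 0.1 (-6.0..6.9) 48
  y 30 ztop 8.7 x 0.7 (-5.7..7.6) 17
  y 50 ztop 9.6 x 0.3 (-5.5..7.9) 72
  y 70 ztop 9.0 x 1.3 (-6.1..7.5) 71
  y 90 ztop 9.5 x 0.8 (-5.7..7.4) 71
  y 110 ztop 9.6 x 1.5 (-6.1..7.9) 71
  y 130 ztop 9.5 x -0.8 (-5.7..7.2) 60
  y 150 ztop 8.9 x -3.1 (-4.3..-1.9) 12
```

View pics/side6z.png

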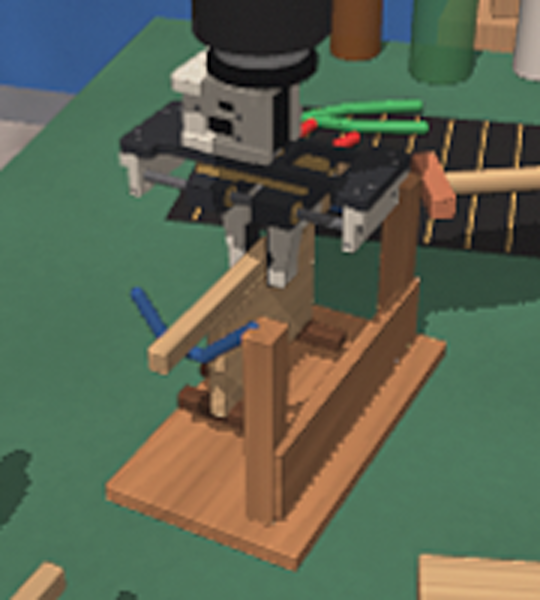

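The rail sits in the left hook (zoom about (200,350)) and its measured centre is 0.154 m at both ends, with x within 1 mm. I'll release to a moderate opening.

Emit:
{"api": "apply_moves", "payload": {"deltas": [{"tx":0,"ty":0,"tz":0,"turn":0,"gripper":0.0},{"tx":0,"ty":0,"tz":0,"turn":0,"gripper":0.016},{"tx":0,"ty":0,"tz":0,"turn":0,"gripper":0.025},{"tx":0,"ty":0,"tz":0,"turn":0,"gripper":0.05},{"tx":0,"ty":0,"tz":0,"turn":0,"gripper":0.05}]}}

```text
time_s: 9.4
tcp_pos: [0.5756, -0.1532, 0.1515]
eef_rot: [-90.0, 0.0, 78.8]
contact_force: [1.0, 0.0, -0.5]
gripper_width: 0.034
```

Emit:
{"api": "apply_moves", "payload": {"deltas": [{"tx":0,"ty":0,"tz":0,"turn":0,"gripper":0.05},{"tx":0,"ty":0,"tz":0,"turn":0,"gripper":0.05},{"tx":0,"ty":0,"tz":0,"turn":0,"gripper":0.05},{"tx":0,"ty":0,"tz":0,"turn":0,"gripper":0.05}]}}

```text
time_s: 9.8
tcp_pos: [0.5755, -0.1532, 0.1515]
eef_rot: [-90.0, 0.0, 78.8]
contact_force: [-0.2, 0.6, 0.2]
gripper_width: 0.0499
```

```bash
python3 -c "
from h import *
togo(.574,-.153,.3,168.8)"
```

```text
t 9.8 tcp [ 0.5755 -0.1532  0.1515] rot [-90.     0.    78.77] F [-0.2  0.6  0.2] M [ 0.07 -0.08  0.  ] w 0.0499
to go tx,ty,tz [-1.000e-04 -1.485e-01  1.500e-03] turn -0.0005
```

Emit:
{"api": "apply_moves", "payload": {"deltas": [{"tx":0,"ty":-0.008,"tz":0,"turn":0,"gripper":0.05},{"tx":0,"ty":-0.02,"tz":0,"turn":0,"gripper":0.05},{"tx":0,"ty":-0.04,"tz":0,"turn":0,"gripper":0.05},{"tx":0,"ty":-0.065,"tz":0,"turn":0,"gripper":0.05},{"tx":0,"ty":-0.1,"tz":0,"turn":0,"gripper":0.05}]}}

```text
time_s: 10.3
tcp_pos: [0.5748, -0.1531, 0.2525]
eef_rot: [-89.9, 0.0, 78.8]
contact_force: [-0.0, -0.8, 0.5]
gripper_width: 0.0497
```

Emit:
{"api": "apply_moves", "payload": {"deltas": [{"tx":0,"ty":-0.03,"tz":0,"turn":0,"gripper":0.05},{"tx":0,"ty":-0.05,"tz":0,"turn":0,"gripper":0.05},{"tx":0,"ty":-0.05,"tz":0,"turn":0,"gripper":0.05},{"tx":0,"ty":-0.05,"tz":0,"turn":0,"gripper":0.05},{"tx":0,"ty":-0.05,"tz":0,"turn":0,"gripper":0.05}]}}

```text
time_s: 10.8
tcp_pos: [0.575, -0.1531, 0.3012]
eef_rot: [-90.0, -0.0, 78.8]
contact_force: [0.1, -0.9, -0.8]
gripper_width: 0.0499
```

```bash
python3 -c "
from h import *
for n in('side','top'):
  p,d=capture(n);cv2.imwrite('pics/%s7.png'%n,p[...,::-1]);np.savez(n+'7.npz',p=p,d=d)
togo(.574,-.153,.152,168.8)
railfit('7',np.array([.573,-.153]),-11.2,.154)
P=cloud('side',np.load('side7.npz')['d']);m=(P[...,2]>.108)&(P[...,2]<.135)&(P[...,1]>.1)&(P[...,1]<.35)&(P[...,0]>.58)&(P[...,0]<.68)
print('narrow',cv2.minAreaRect(P[m][:,:2].astype(np.float32)*1000))
p=cv2.imread('pics/side7.png');cv2.imwrite('pics/side7z.png',cv2.resize(p[90:290,200:380],None,fx=3,fy=3,interpolation=cv2.INTER_CUBIC))"
```

```text
t 10.9 tcp [ 0.5751 -0.1532  0.3008] rot [-8.991e+01  1.000e-02  7.877e+01] F [-0.1  0.3  0.8] M [ 0.13 -0.11  0.05] w 0.0501
to go tx,ty,tz [-0.      0.1488  0.0009] turn -0.0005
side 624 y range -150.0 152.2
  y -150 ztop 8.3 x -2.6 (-6.3..5.9) 11
  y -130 ztop 9.6 x -0.8 (-7.9..7.2) 41
  y -110 ztop 9.4 x -0.4 (-8.1..6.4) 36
  y -90 ztop 8.9 x -0.7 (-6.6..7.3) 41
  y -70 ztop 8.9 x 0.4 (-6.7..8.4) 35
  y -50 ztop 9.1 x -0.5 (-6.2..6.5) 39
  y -30 ztop 9.4 x -1.0 (-7.0..6.4) 32
  y 30 ztop 9.2 x -0.9 (-6.7..5.3) 39
  y 50 ztop 9.2 x 0.0 (-6.3..7.8) 47
  y 70 ztop 9.2 x -0.4 (-7.4..7.4) 49
  y 90 ztop 9.5 x 0.1 (-6.8..7.2) 59
  y 110 ztop 9.3 x -0.7 (-6.8..7.3) 61
  y 130 ztop 9.4 x -0.8 (-7.0..6.8) 68
  y 150 ztop 9.0 x -0.6 (-7.0..6.2) 66
top 724 y range -149.5 148.7
  y -150 ztop 8.7 x 0.7 (-5.9..7.7) 36
  y -130 ztop 9.8 x -0.1 (-5.4..6.8) 68
  y -110 ztop 9.8 x 0.7 (-6.4..7.7) 75
  y -90 ztop 9.6 x 1.2 (-6.3..7.7) 72
  y -70 ztop 8.7 x 1.2 (-5.9..7.5) 47
  y 30 ztop 10.2 x 1.1 (-5.6..7.4) 34
  y 50 ztop 9.9 x 1.4 (-6.5..8.1) 73
  y 70 ztop 8.9 x 0.9 (-6.2..7.6) 71
  y 90 ztop 9.1 x 0.6 (-6.2..7.8) 74
  y 110 ztop 10.2 x 0.6 (-5.6..7.7) 71
  y 130 ztop 9.0 x 0.4 (-5.5..8.1) 74
  y 150 ztop 9.1 x 1.2 (-4.7..7.1) 29
narrow ((624.3408813476562, 232.91000366210938), (170.3079071044922, 16.090791702270508), 79.52420806884766)
```

View pics/side7z.png

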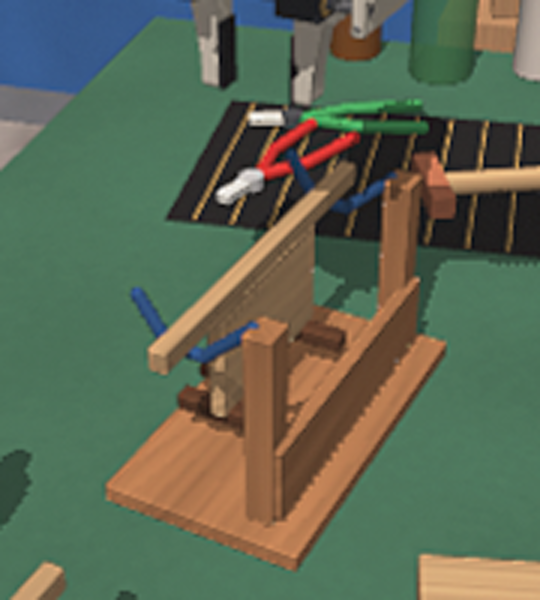

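View pics/top7.png

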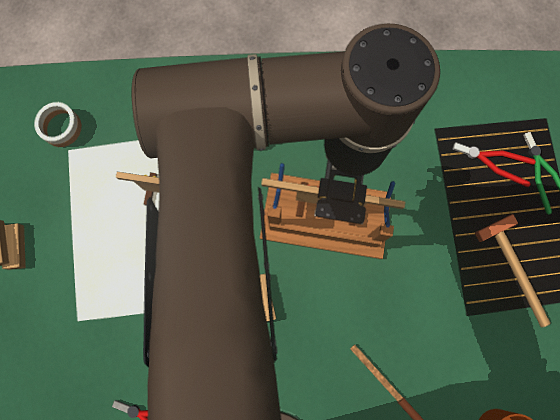

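The rail rests in both hooks (zoom: left seat about (200,350), right about (345,205)). It is level, upright, and the gripper is clear above. I'll hand the job in.

```bash
python3 -c "
from h import *
print(r.close_job())"
```

```text
the job is handed in; nothing more can be done
None
```

The wide rack now hangs on the two blue hooks, and I handed the job in at about 10.9 s; no verdict was reported.

I found the racks and hooks in both cameras and gripped the wide rack's rail at its middle with 45 N. I lifted it, carried it over the hooks while turning it 23°, and lowered it. When the vertical force went from −3 to +5 N, showing contact, I opened the fingers and withdrew straight up.

**Last checks after release:**
- **Rail position:** its centre is about 154 mm up, which is the seated height, and within about 1 mm of mid-seat in x.
- **Level and reach:** the height varies by under 2 mm along the rail, and it extends about 150 mm to each side of the hooks' midpoint.
- **Gripper:** it is clear, about 15 cm above, and the remaining force readings are only noise.
- **Narrow rack:** it was found within 1 mm of where it started.

The two cameras disagreed by about 2–4 mm along y and up to 2–3 mm in x. I averaged them for the rail and the hooks, and no check failed. I could not measure the contact force on each hook separately; both ends looked seated in the pictures.

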